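# Sort inspected adapter modules into pass and reject nests

### The arm

A 6-joint arm with a two-finger parallel gripper is mounted at the origin on the work surface; the furniture and walls round the work are solid. World frame = base frame: x ahead of the robot, y to its left, z up, the work surface at z = 0. Lengths are in m, angles in degrees, forces in N, time in s.
With the tool pointing down it reaches from about 0.35 to 0.875 m from the base axis. Payload 4.2 kg.
Tool frame: the origin (TCP) lies midway between the tips of the shut fingers; the grasp point (between the pads) lies 19 mm behind it (hold_point_z is the z of the grasp point in the tool frame, in m); z points along the fingers, y is the direction in which the jaws open and shut (so a half turn about z gives the same grasp; the last joint's range is limited). The gripper opens to 87 mm and grips with 3 to 60 N. Pads are 19 mm wide; open, the fingers measure 117 mm over their backs; the gripper's body (75 mm by 190 mm) begins 51 mm behind the grasp point.
Start: joints at [-52.162, 22.042, 0.453, 0, -68.411, -14.817], TCP at [0.244, -0.575, 0.223] pointing down, gripper open.
Joint ranges: [-179.83, 179.83], [-69.29, 118.12], [-61.27, 80.66], [-181.25, 117.63], [-171.15, -9.14], [-177.46, 177.46]. Speed limits (degrees/s): [159.86, 159.86, 180, 180, 180, 180].

### API

Orientations are given as a 3x3 rotation matrix whose columns are the frame's x, y, z axes.
In Python, from station import * gives the robot as it stands. The module is installed in compiled form; this text tells all that it offers.
- The arm moves only by the tool jog_arm, never from a script. Its argument "moves" is a list of rows, each a list of 7 numbers: the closure, from -1 (fully open) to 1 (shut), then the shift along the tool's x, y, z in m, then the turn, a rotation vector about the tool's x, y, z in rad. In form: [[gripper, x, y, z, wx, wy, wz], ...]. A call has exactly 10 rows; each row is the pose to reach, as a shift and turn from the pose commanded when the call began, along the tool's axes at that moment; what a row does not reach only later rows make up. A row lasts 1/12 s, in which the tool goes at most 41.7 mm and 7.16 degrees, less where a joint would pass 70% of its speed; a pose out of reach is approached as far as the arm can. A call with a gripper value outside its range is refused whole. The fingers move at their own pace and stop on an object; the grip force is fixed at half the most. Time passes only in rows, so rows that repeat a pose let the fingers close, or fill a call up. It gives the time, the measured TCP pose, the force and the opening at its end, in the units of the state.
- sense(): the state, without advancing time (a new reading comes with each control period).
- capture(name): name is "scene" or "top" or "wrist"; returns a dict with "frame" (480x640x3 uint8, red, green, blue), "fov_y" (degrees; the focal length in pixels is half the picture's height over the tangent of half this angle, whatever the lens; pixels are square), "cx", "cy" (the principal point, pixels), "world_from_camera" (4x4, takes a point from camera to world coordinates). Camera axes: x right, y down, z forward; pixel columns grow to the right and rows downward; lengths in m; the calibration is good to about 2 mm. A picture is of the moment at which its call begins. There is no depth.
- finish_job(): hands the job in, once; it reports no verdict.
The state is a dict: "time_s": time; "joints": joint angles; "joint_velocities": joint speeds; "effort": joint torques, N m; "tcp_pos": TCP position; "ee_rot": TCP orientation; "wrist_force": force on the tool from outside, world axes, zero at the start; "moment": the same for the moment, N m; "gripper_width": opening from 0.0 (shut) to 1.0 (fully open).
Only numpy, scipy, OpenCV 4.12 (cv2) and the standard library are available. Lean on these libraries where they do the work, as an engineer would, in place of code of your own. Each camera call takes 0.05 s, during which the arm holds its last target.

### The job

Two of the black adapter modules on the bench carry a white inspection tag on top: a round disc means passed, a straight bar means rejected. Set each tagged module down, without dropping it, into the grey nest whose tab bears the same mark, so that it lies flat on the pocket floor near the middle, tag up and lengthwise with the pocket, and let go of it. The module without a white tag is not part of the job.

Things in the scene. Friction and masses are not known exactly. Their poses are not given: they have to be found in the camera images.
- round_module: black rectangular adapter block, 45 x 70 x 22 mm (its x, y, z; 23 mm high with its black cover plate), about 0.13 kg, lying flat on the worktop, with a white round disc, 32 mm in diameter on its top (top of tag 25 mm above the underside). Origin: centre of the underside; x across the 45 mm width (grip here), y along the 70 mm length, z up. A third block of the same shape without a white tag also lies there and is not part of the job
- bar_module: black rectangular adapter block, 45 x 70 x 22 mm (its x, y, z; 23 mm high with its black cover plate), about 0.13 kg, lying flat on the worktop, with a white bar, 12 x 46 mm, the bar running along the block's length on its top (top of tag 25 mm above the underside). Origin: centre of the underside; x across the 45 mm width (grip here), y along the 70 mm length, z up. A third block of the same shape without a white tag also lies there and is not part of the job
- round_nest: pass nest, fixed to the worktop: low grey tray, 82 x 104 mm outside, pocket 72 mm (x) by 94 mm (y) inside, pocket floor 4 mm above the worktop, lip 10 mm above the worktop. A tab with a white round disc, 32 mm in diameter stands behind the pocket, its mark 62 mm from the pocket's centre along the nest's +x (away from the robot). Origin: centre of the pocket, at worktop height; x across, y along the pocket's long side, z up
- bar_nest: reject nest, fixed to the worktop: low grey tray, 82 x 104 mm outside, pocket 72 mm (x) by 94 mm (y) inside, pocket floor 4 mm above the worktop, lip 10 mm above the worktop. A tab with a white bar, 12 x 46 mm stands behind the pocket, its mark 62 mm from the pocket's centre along the nest's +x (away from the robot). Origin: centre of the pocket, at worktop height; x across, y along the pocket's long side, z up

How it is judged:
By the outcome, as a careful person would: the job done as asked, in the order asked, and still so for the second after the job is handed in, with the robot touching nothing.
It also fails if it takes over 45 s, if anything falls off the work surface, if the arm or the gripper's body presses on something with over 40 N, if the wrist force passes 120 N, or if a joint passes its speed limit or range.

## Working session

There is one attempt and no reset: what is moved stays moved. The work goes in short steps, Python scripts to look and compute and a tool call to move; the robot and the scene stay as the last step left them, time stands still between calls to the robot, and variables do not carry over. Pictures are saved under pics/ and viewed, and the job is handed in when it is done.

Besides the shell and the picture viewer there is one more tool, called after "Emit:" by a JSON object that holds its "api" and its "payload". jog_arm: Moves the arm, as the interface text tells. Its arguments: {"type":"object","properties":{"moves":{"type":"array"}},"required":["moves"]}

```bash
mkdir -p pics
python3 - <<'E'
from station import *
import cv2
for n in ("scene","top"):
    c=capture(n); cv2.imwrite(f"pics/{n}0.png",c["frame"][:,:,::-1]); print(n,c["fov_y"],c["cx"],c["cy"],c["world_from_camera"])
s=sense(); print(s)
E
```

```text
scene 42.80351067154139 320.78166422052334 230.3037574387971 [[ 0.82119931 -0.35542768  0.44643348  0.13866275]
 [-0.57049194 -0.49344636  0.65654371 -0.52219652]
 [-0.01306283 -0.79383995 -0.60798643  0.58063849]
 [ 0.          0.          0.          1.        ]]
top 52.35403031107315 319.44398203525066 238.97156726605454 [[-0.00188628 -0.9965205   0.0833267   0.4532981 ]
 [-0.99997613  0.00243352  0.0064664   0.05198493]
 [-0.00664668 -0.08331251 -0.9965013   0.89786155]
 [ 0.          0.          0.          1.        ]]
{'time_s': 0.1, 'joints': array([-5.21596099e+01,  2.20851026e+01,  3.88508909e-01, -2.58097917e-02,
       -6.84130876e+01, -1.48179414e+01]), 'joint_velocities': array([ 0.0332462 , -0.06663771,  0.26935515,  0.060367  ,  0.11111578,
        0.04509835]), 'effort': array([ 1.32674845e-04, -3.91690421e+01,  1.87935662e+01,  4.23186108e+00,
        1.34509639e-02, -8.44176338e-05]), 'tcp_pos': array([ 0.24425009, -0.57470613,  0.22158709]), 'ee_rot': array([[-9.20416618e-01, -3.90938024e-01, -8.43540126e-04],
       [-3.90938925e-01,  9.20414922e-01,  1.76869936e-03],
       [ 8.49550850e-05,  1.95771296e-03, -9.99998080e-01]]), 'wrist_force': array([-0.60145683,  1.50077807, -0.12835989]), 'moment': array([-0.01923683, -0.02895934,  0.04857041]), 'gripper_width': 0.9999364508289151}
```

View pics/top0.png

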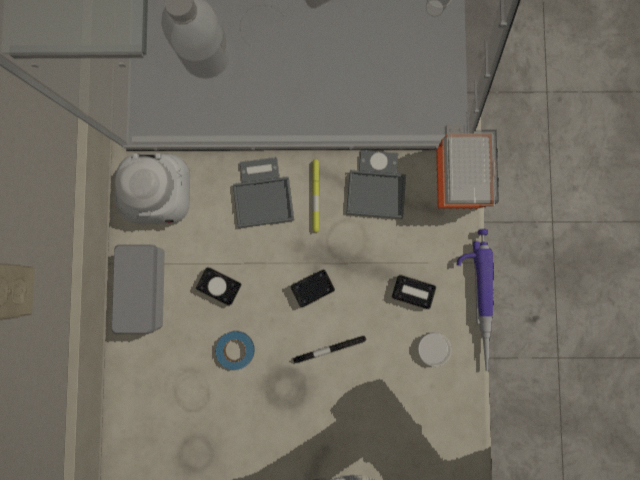

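View pics/scene0.png

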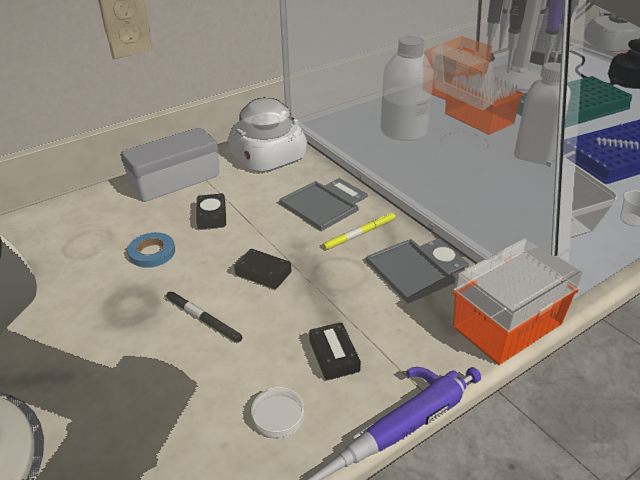

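The top view shows the round module at about (217,286), the bar module at (414,292) and the untagged one at (312,289). The bar nest is at (262,202) with its mark at (258,169), and the round nest is at (376,194) with its mark at (378,161). The modules and marks sit crosswise (round module near bar nest). Next I measure.

```bash
cat > h.py <<'E'
import numpy as np, cv2
def ray(c,u,v):
    f=240/np.tan(np.radians(c["fov_y"]/2)); T=np.array(c["world_from_camera"])
    d=T[:3,:3]@np.array([(u-c["cx"])/f,(v-c["cy"])/f,1]); return T[:3,3],d
def at(c,u,v,z):
    o,d=ray(c,u,v); return o+d*(z-o[2])/d[2]
def proj(c,p):
    f=240/np.tan(np.radians(c["fov_y"]/2)); T=np.array(c["world_from_camera"])
    q=T[:3,:3].T@(np.array(p)-T[:3,3]); return q[0]/q[2]*f+c["cx"],q[1]/q[2]*f+c["cy"]
E
python3 - <<'E'
from station import *
from h import *
c=capture("top"); im=np.array(c["frame"]); g=cv2.cvtColor(im,cv2.COLOR_RGB2GRAY)
f=240/np.tan(np.radians(c["fov_y"]/2)); print("f",f)
def rect(name,x0,x1,y0,y1,lo,hi,z):
    m=((g[y0:y1,x0:x1]>=lo)&(g[y0:y1,x0:x1]<=hi)).astype(np.uint8)
    n,l,st,ce=cv2.connectedComponentsWithStats(m)
    k=1+np.argmax(st[1:,4]); ys,xs=np.where(l==k)
    P=np.array([at(c,x+x0,y+y0,z)[:2] for x,y in zip(xs,ys)]).astype(np.float32)
    r=cv2.minAreaRect(P*1000); m=P.mean(0); ev,V=np.linalg.eigh(np.cov(P.T)); 
    print(name,st[k],"cen",m*1000,"rect",r,"longaxis deg",np.degrees(np.arctan2(V[1,1],V[0,1])),"sd",np.sqrt(ev)*1000)
rect("rtag",195,240,268,306,150,255,.025)
rect("btag",395,435,275,308,150,255,.025)
rect("rmod",190,245,262,310,0,50,.023)
rect("bmod",388,440,270,312,0,50,.023)
rect("rnestmark",365,392,150,173,150,255,.010)
rect("bnestmark",243,275,160,180,150,255,.010)
for n,(x,y) in dict(a=(262,202),b=(376,196)).items(): print(g[y-25:y+26:5,x], g[y,x-32:x+33:4], at(c,x,y,.004))
print("hood front",at(c,300,148,0),at(c,440,145,0))
a=cv2.resize(im[140:320,190:450],None,fx=3,fy=3,interpolation=cv2.INTER_CUBIC); a=cv2.convertScaleAbs(a,alpha=1.6,beta=10)
cv2.imwrite("pics/crop1.png",a[:,:,::-1])
E
```

```text
f 488.23872705248704
rtag [ 14  10  17  16 212] cen [443.0417  240.81404] rect ((443.53045654296875, 240.4219970703125), (28.683263778686523, 26.61724853515625), 89.90229797363281) longaxis deg 93.02876178059978 sd [7.11865   7.5417904]
btag [  8  11  25  12 125] cen [ 431.8261   -111.607864] rect ((431.8498229980469, -111.46007537841797), (43.63556671142578, 8.744797706604004), 72.79449462890625) longaxis deg 73.0117237513616 sd [ 2.57152446 12.8080207 ]
rmod [  6   6  45  37 655] cen [442.0582 238.0947] rect ((442.7870178222656, 239.36175537109375), (69.89302825927734, 44.24395751953125), 63.72409439086914) longaxis deg 64.72116957110141 sd [14.18218699 23.46081669]
bmod [  4   6  43  33 706] cen [ 431.74597 -107.77642] rect ((431.822998046875, -108.7317886352539), (70.40797424316406, 43.41583251953125), 73.14977264404297) longaxis deg 72.68448934064956 sd [14.01476439 21.83151575]
rnestmark [  6   4  16  15 195] cen [672.1286  -51.60895] rect ((671.895263671875, -51.67401885986328), (27.71272087097168, 26.3681640625), 89.38821411132812) longaxis deg 81.05533829767286 sd [7.15503391 7.55989603]
bnestmark [  4   5  24   8 111] cen [658.1727  170.12544] rect ((658.1188354492188, 169.895263671875), (8.628095626831055, 43.29816818237305), 7.045647144317627) longaxis deg 97.24084096934804 sd [ 2.54441705 12.72170291]
[ 84  63  88  86  86  85  86  87  86  85 138] [131  79  82  89  84  84  84  84  85  86  84  83  87  84  81  83 143] [0.59695181 0.16395118 0.004     ]
[ 81  74  86  85  91  85  86  87  88  68 141] [87 73 88 87 85 89 85 88 85 88 85 82 89 87 47 56 79] [ 0.60753525 -0.04696159  0.004     ]
hood front [0.69964546 0.09394935 0.        ] [ 0.70439922 -0.16826544  0.        ]
```

View pics/crop1.png

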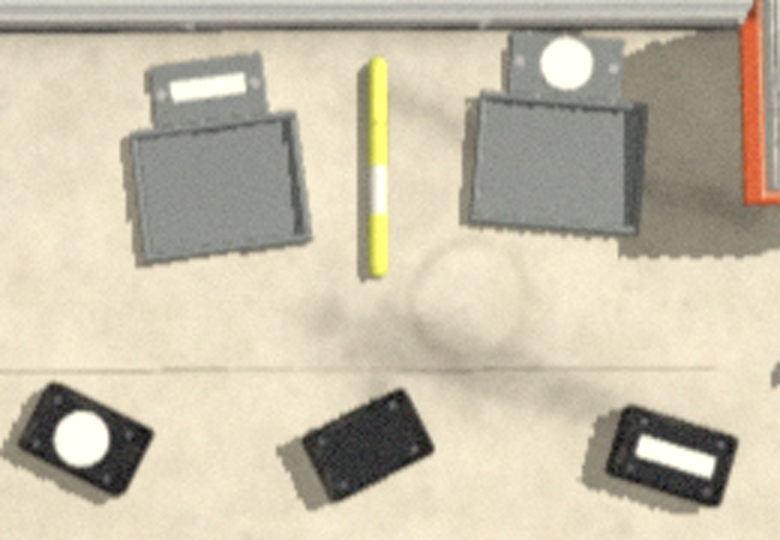

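Run:
```python
from station import *
from h import *
c=capture("top"); s=capture("scene")
for n,C in dict(bar=[(132,133),(293,113),(312,240),(140,265)],rnd=[(481,93),(646,103),(638,235),(470,226)]).items():
    P=np.array([at(c,190+(u+.5)/3-.5,140+(v+.5)/3-.5,.010)[:2] for u,v in C])*1000
    print(n,P.mean(0)); print(P.round(1))
    r=cv2.minAreaRect(P.astype(np.float32)); print(r)
    for k in range(4): d=P[(k+1)%4]-P[k]; print(np.hypot(*d),np.degrees(np.arctan2(d[1],d[0])))
for nm,P in dict(rmark=(.672,-.0516,.01),bmark=(.658,.170,.01)).items(): print(nm,proj(s,P))
im=np.array(s["frame"]); 
for nm,z in (("0",0),("h",.03)):
    for y in (0.2,.1,0,-.1): print(nm,y,proj(s,(.70,y,z)))
a=cv2.resize(im[100:300,270:530],None,fx=3,fy=3,interpolation=cv2.INTER_CUBIC); cv2.imwrite("pics/crop2.png",cv2.convertScaleAbs(a,alpha=1.4)[:,:,::-1])
im=np.array(c["frame"]); a=cv2.resize(im[0:170,90:520],None,fx=1.86,fy=3); cv2.imwrite("pics/crop3.png",cv2.convertScaleAbs(a,alpha=1.4)[:,:,::-1])
w=capture("wrist"); cv2.imwrite("pics/w0.png",w["frame"][:,:,::-1]); print(w["fov_y"],w["world_from_camera"])
```

```text
bar [595.67168731 161.81955015]
[[629.7 215.8]
 [641.8 116.8]
 [563.1 104.9]
 [548.1 209.8]]
((595.996337890625, 163.1674346923828), (81.61983489990234, 106.02041625976562), 8.173608779907227)
99.72618684996402 -83.00532269117006
79.57015531048937 -171.40758813679744
106.02039673852188 98.17360582172624
81.8210144814727 4.155243340345197
rnd [609.59879502 -46.15778294]
[[ 653.9    1.1]
 [ 647.3 -100.2]
 [ 565.7  -94. ]
 [ 571.5    8.4]]
((609.40673828125, -45.887535095214844), (103.4449462890625, 82.7298583984375), 86.28223419189453)
101.50629632787162 -93.71778821160815
81.89834093042391 175.64579585949764
102.53865318508912 86.7496708270435
82.75257228026993 -5.060159260641059
rmark (np.float64(441.99006212314697), np.float64(251.68707056856377))
bmark (np.float64(343.9192639520819), np.float64(186.94970183294672))
0 0.2 (np.float64(352.90979613295764), np.float64(176.35882088853987))
0 0.1 (np.float64(389.50980449406677), np.float64(202.71400971372157))
0 0 (np.float64(431.18755108076795), np.float64(232.725611630943))
0 -0.1 (np.float64(479.07849815548025), np.float64(267.21125821106796))
h 0.2 (np.float64(353.23638528417007), np.float64(161.66629438528787))
h 0.1 (np.float64(390.5296478357985), np.float64(187.5345825565521))
h 0 (np.float64(433.09849520306614), np.float64(217.06225419135674))
h -0.1 (np.float64(482.1475768265163), np.float64(251.0849084500109))
61.61488795973886 [[-3.90715747e-01  8.83640404e-01  2.57916348e-01  1.73052116e-01]
 [ 9.20510877e-01  3.74771895e-01  1.10479643e-01 -6.05398526e-01]
 [ 9.64477932e-04  2.80580940e-01 -9.59829884e-01  3.84231891e-01]
 [ 0.00000000e+00  0.00000000e+00  0.00000000e+00  1.00000000e+00]]
```

View pics/crop2.png

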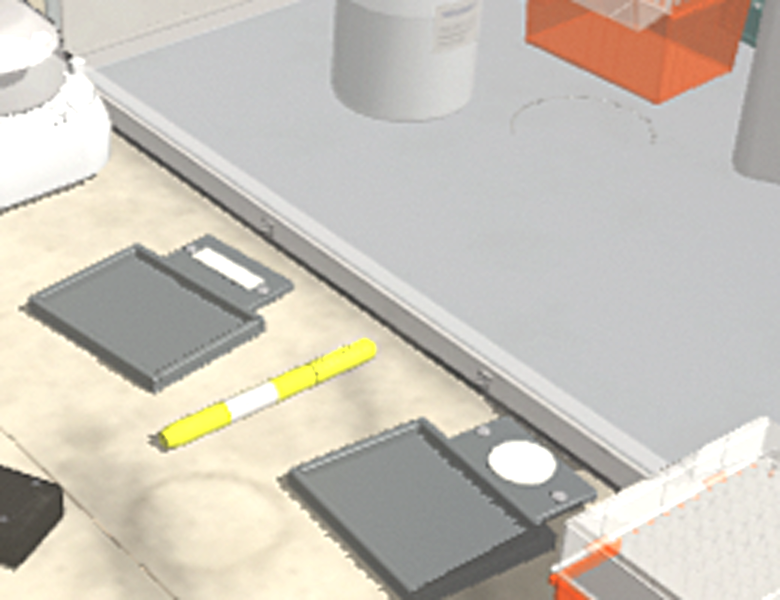

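View pics/crop3.png

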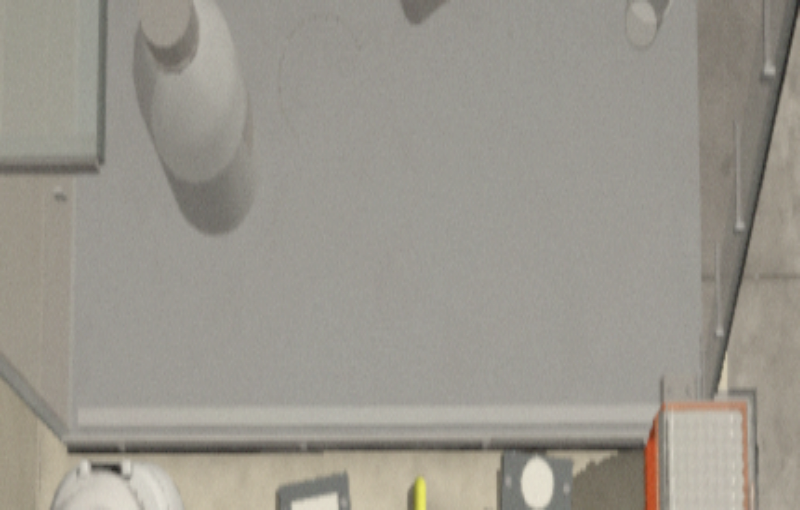

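View pics/w0.png

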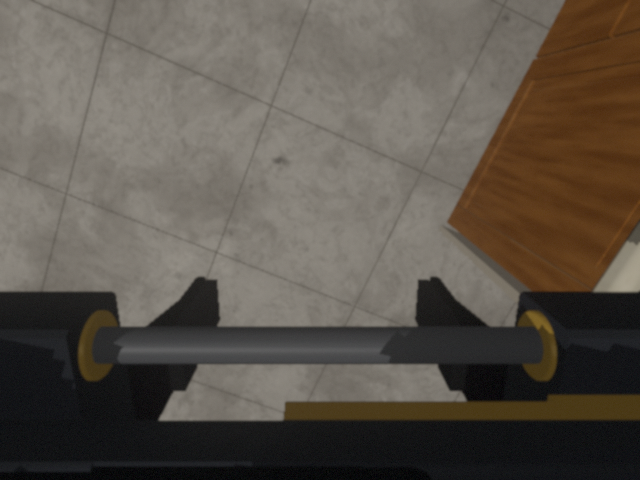

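The scene picture agrees on the nest marks. The hood sill is only about 3–4 cm high, so the gripper body clears it if the tips release just above the 10 mm lip. Fingers plus module (75 mm) won't fit inside the 72 mm pocket. I'll therefore grip high, with the tips about 10 mm above the module's underside.

```bash
cat >> h.py <<'E'
from scipy.spatial.transform import Rotation as Rn
def down(yaw):
    a=np.radians(yaw); y=np.array([np.cos(a),np.sin(a),0]); z=np.array([0,0,-1.]); return np.column_stack([np.cross(y,z),y,z])
def go(s,p,yaw,frm=None):
    p0,R0=(np.array(s["tcp_pos"]),np.array(s["ee_rot"])) if frm is None else frm
    print("shift",(R0.T@(np.array(p)-p0)).round(4),"rot",Rn.from_matrix(R0.T@down(yaw)).as_rotvec().round(4))
E
python3 - <<'E'
from station import *
from h import *
go(sense(),(.41,-.18,.22),134)
E
```

```text
shift [-0.3069  0.2988  0.0024] rot [ 7.000e-04  1.000e-04 -3.662e-01]
```

Emit:
{"api": "jog_arm", "payload": {"moves": [[-1,-0.02,0.02,0,0,0,-0.03],[-1,-0.05,0.049,0,0,0,-0.06],[-1,-0.08,0.078,0,0,0,-0.1],[-1,-0.11,0.107,0,0,0,-0.14],[-1,-0.14,0.136,0,0,0,-0.18],[-1,-0.17,0.165,0,0,0,-0.22],[-1,-0.2,0.194,0,0,0,-0.26],[-1,-0.23,0.223,0,0,0,-0.3],[-1,-0.26,0.252,0,0,0,-0.34],[-1,-0.285,0.277,0,0,0,-0.366]]}}

```text
time_s: 1.13
tcp_pos: [0.3989, -0.2066, 0.2229]
ee_rot: [[-0.718, -0.696, 0.001], [-0.696, 0.718, -0.0], [-0.001, -0.001, -1.0]]
wrist_force: [1.5, -0.2, 0.4]
gripper_width: 1.002
```

Run:
```python
from station import *
from h import *
s=sense();print(s["tcp_pos"],s["joints"],s["time_s"]);go(s,(.443,.2405,.14),154.2)
```

```text
[ 0.39893351 -0.20657161  0.22291906] [-6.54274547e+00  4.58437350e+00 -2.28437720e+01 -6.32617687e-03
 -6.25073184e+01 -3.93180171e+01] 1.1333
shift [-0.3429  0.2902  0.083 ] rot [-0.0009  0.0006 -0.3502]
```

Emit:
{"api": "jog_arm", "payload": {"moves": [[-1,-0.03,0.025,0,0,0,-0.03],[-1,-0.06,0.05,0,0,0,-0.07],[-1,-0.09,0.076,0,0,0,-0.11],[-1,-0.12,0.102,0.01,0,0,-0.15],[-1,-0.15,0.127,0.01,0,0,-0.19],[-1,-0.18,0.152,0.02,0,0,-0.23],[-1,-0.21,0.178,0.03,0,0,-0.27],[-1,-0.24,0.203,0.03,0,0,-0.31],[-1,-0.27,0.229,0.04,0,0,-0.35],[-1,-0.3,0.254,0.05,0,0,-0.35]]}}

```text
time_s: 1.97
tcp_pos: [0.4378, 0.1847, 0.1729]
ee_rot: [[-0.436, -0.9, 0.002], [-0.9, 0.436, 0.001], [-0.002, -0.001, -1.0]]
wrist_force: [0.5, -0.5, 0.4]
gripper_width: 1.0
```

Run:
```python
from station import *
from h import *
s=sense();print(s["tcp_pos"],s["joints"],s["time_s"]);go(s,(.443,.2405,.10),154.2)
w=capture("wrist"); cv2.imwrite("pics/w1.png",w["frame"][:,:,::-1])
s=sense();go(s,(.443,.2405,.10),154.2)
im=np.array(w["frame"]);cv2.imwrite("pics/w1.png",im[:,:,::-1]); print(proj(w,(.443,.2405,.025)),proj(w,(.443+.035*np.cos(np.radians(64.2)),.2405+.035*np.sin(np.radians(64.2)),.023)))
```

```text
[0.43781763 0.18465247 0.17294113] [ 4.25270281e+01  1.00142544e+01 -2.42570020e+01  1.27612966e-02
 -5.56077255e+01 -6.83646151e+01] 1.9667
shift [-0.0524  0.0197  0.073 ] rot [-0.001   0.0019 -0.0005]
shift [-0.0474  0.0186  0.071 ] rot [-0.0007  0.0023  0.002 ]
(np.float64(340.63132450537984), np.float64(279.81828723067326)) (np.float64(339.8639318904576), np.float64(316.6843818379299))
```

View pics/w1.png

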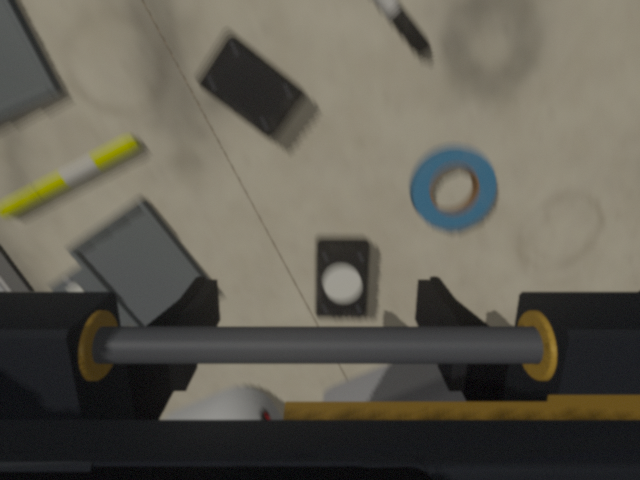

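The tag lies at (342,284), within a few pixels of my estimate (the arm was still moving), and the module is square to the jaws. Going down.

Emit:
{"api": "jog_arm", "payload": {"moves": [[-1,-0.02,0.008,0.01,0,0,0],[-1,-0.04,0.016,0.03,0,0,0],[-1,-0.047,0.0185,0.05,0,0,0],[-1,-0.047,0.0185,0.07,0,0,0],[-1,-0.047,0.0185,0.09,0,0,0],[-1,-0.047,0.0185,0.11,0,0,0],[-1,-0.047,0.0185,0.12,0,0,0],[-1,-0.047,0.0185,0.12,0,0,0],[-1,-0.047,0.0185,0.12,0,0,0],[-1,-0.047,0.0185,0.12,0,0,0]]}}

```text
time_s: 2.85
tcp_pos: [0.4424, 0.2331, 0.0534]
ee_rot: [[-0.437, -0.899, 0.001], [-0.899, 0.437, 0.001], [-0.002, -0.001, -1.0]]
wrist_force: [-0.4, -0.0, 0.1]
gripper_width: 1.0
```

Run:
```python
from station import *
from h import *
s=sense();print(s["tcp_pos"],s["time_s"],s["joint_velocities"].round(1));go(s,(.443,.2405,.010),154.2)
w=capture("wrist"); 
im=np.array(w["frame"]);cv2.imwrite("pics/w2.png",im[:,:,::-1]); print(proj(w,(.443,.2405,.025)))
```

```text
[0.44239517 0.23313235 0.05337057] 2.85 [ 0.  -0.7  0.2 -0.1  0.1 -0. ]
shift [-0.0068  0.0027  0.0434] rot [-0.0008  0.0015 -0.0025]
(np.float64(321.88526588145436), np.float64(288.17275400109327))
```

View pics/w2.png

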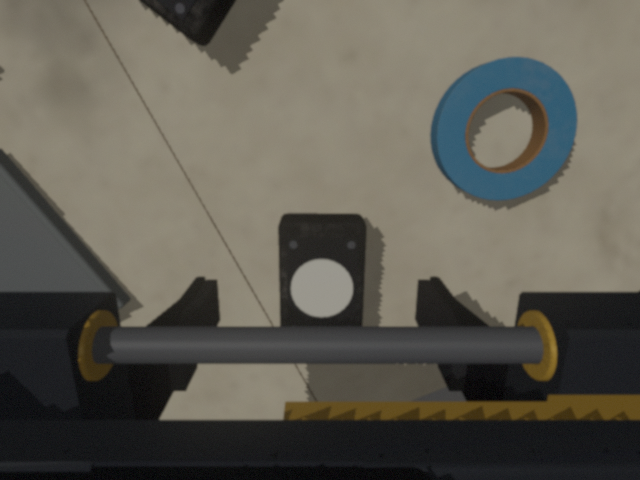

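The tag is at (322,288), exactly where predicted. The module's sides look parallel to the picture's columns.

Emit:
{"api": "jog_arm", "payload": {"moves": [[-1,-0.0068,0.0027,0.01,0,0,0],[-1,-0.0068,0.0027,0.025,0,0,0],[-1,-0.0068,0.0027,0.038,0,0,0],[-1,-0.0068,0.0027,0.0434,0,0,0],[-1,-0.0068,0.0027,0.0434,0,0,0],[-1,-0.0068,0.0027,0.0434,0,0,0],[1,-0.0068,0.0027,0.0434,0,0,0],[1,-0.0068,0.0027,0.0434,0,0,0],[1,-0.0068,0.0027,0.0434,0,0,0],[1,-0.0068,0.0027,0.0434,0,0,0]]}}

```text
time_s: 3.73
tcp_pos: [0.4425, 0.2402, 0.0097]
ee_rot: [[-0.438, -0.899, 0.001], [-0.899, 0.438, 0.001], [-0.001, -0.0, -1.0]]
wrist_force: [0.2, -0.8, -1.0]
gripper_width: 0.777
```

Emit:
{"api": "jog_arm", "payload": {"moves": [[1,0,0,0,0,0,0],[1,0,0,0,0,0,0],[1,0,0,0,0,0,0],[1,0,0,0,0,0,0],[1,0,0,0,0,0,0],[1,0,0,0,0,0,0],[1,0,0,-0.01,0,0,0],[1,0,0,-0.025,0,0,0],[1,0,0,-0.04,0,0,0],[1,0,0,-0.05,0,0,0]]}}

```text
time_s: 4.57
tcp_pos: [0.4427, 0.2402, 0.0608]
ee_rot: [[-0.437, -0.899, 0.001], [-0.899, 0.437, 0.001], [-0.001, -0.001, -1.0]]
wrist_force: [-0.6, -0.6, -1.4]
gripper_width: 0.513
```

Run:
```python
from station import *
from h import *
s=sense();print(s["tcp_pos"],s["time_s"],s["gripper_width"],s["wrist_force"]);
w=capture("wrist"); 
im=np.array(w["frame"]);cv2.imwrite("pics/w3.png",im[:,:,::-1])
s=sense();R=s["ee_rot"];p=s["tcp_pos"]; print(p)
print("tag in centre proj if grasp perfect",proj(w,p-np.array([0,0,0])+R@np.array([0,0,-.015])))
```

```text
[0.44265009 0.2402286  0.06082097] 4.5667 0.5129891160603998 [-0.56810444 -0.58452349 -1.37037264]
[0.44354343 0.24102414 0.062427  ]
tag in centre proj if grasp perfect (np.float64(315.388031856896), np.float64(320.6026986382234))
```

View pics/w3.png

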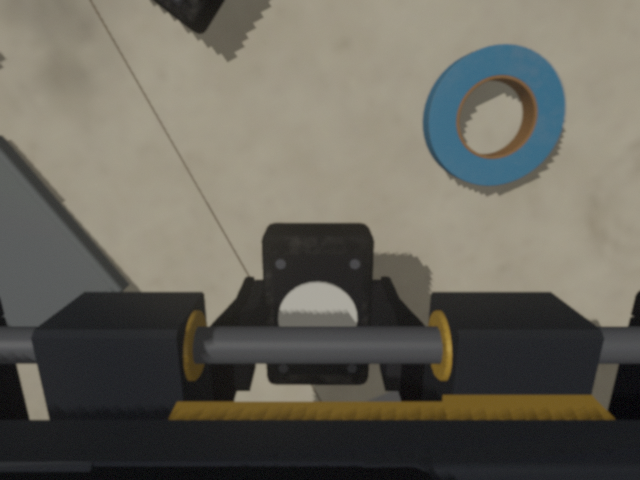

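Held: opening 44.6 mm, disc centred at about (318,321). Moving to the round nest.

Run:
```python
from station import *
from h import *
s=sense();go(s,(.61,-.0468,.085),176.2)
```

```text
shift [ 0.186  -0.2756 -0.0229] rot [-0.0028  0.0041 -0.386 ]
```

Emit:
{"api": "jog_arm", "payload": {"moves": [[1,0.01,-0.015,-0.02,0,0,-0.02],[1,0.03,-0.045,-0.023,0,0,-0.06],[1,0.05,-0.075,-0.023,0,0,-0.1],[1,0.07,-0.105,-0.023,0,0,-0.15],[1,0.09,-0.135,-0.023,0,0,-0.2],[1,0.11,-0.165,-0.023,0,0,-0.25],[1,0.13,-0.195,-0.023,0,0,-0.3],[1,0.15,-0.225,-0.023,0,0,-0.34],[1,0.17,-0.254,-0.023,-0.002,0.003,-0.37],[1,0.186,-0.2756,-0.023,-0.003,0.004,-0.386]]}}

```text
time_s: 5.45
tcp_pos: [0.6017, -0.0496, 0.08]
ee_rot: [[-0.063, -0.998, -0.022], [-0.998, 0.063, -0.003], [0.004, 0.022, -1.0]]
wrist_force: [-40.1, 15.6, 4.8]
gripper_width: 0.518
```

Emit:
{"api": "jog_arm", "payload": {"moves": [[1,0,0,0,0,0,0],[1,0,0,0,0,0,0],[1,0,0,0,0,0,0],[1,0,0,0,0,0,0],[1,0,0,0,0,0,0],[1,0,0,0.005,0,0,0],[1,0,0,0.015,0,0,0],[1,0,0,0.025,0,0,0],[1,0,0,0.025,0,0,0],[1,0,0,0.025,0,0,0]]}}

```text
time_s: 6.28
tcp_pos: [0.6014, -0.0489, 0.054]
ee_rot: [[-0.069, -0.997, -0.02], [-0.998, 0.069, -0.004], [0.005, 0.019, -1.0]]
wrist_force: [-9.4, -1.0, -2.3]
gripper_width: 0.515
```

Run:
```python
from station import *
from h import *
s=sense();print(s["tcp_pos"],s["time_s"],s["gripper_width"],s["wrist_force"]);
w=capture("wrist");t=capture("top");sc=capture("scene")
im=np.array(w["frame"]);cv2.imwrite("pics/w4.png",im[:,:,::-1])
cv2.imwrite("pics/s4.png",np.array(sc["frame"])[:,:,::-1])
s=sense();go(s,(.61,-.0468,.0145),176.2)
th=np.radians(-3.8)
for y in (-47,47):
  for x in (-36,36):
    print(y,x,np.round(proj(w,(.61+(x*np.cos(th)-y*np.sin(th))/1000,-.0468+(x*np.sin(th)+y*np.cos(th))/1000,.010)),1))
```

```text
[ 0.60142253 -0.04889064  0.0539906 ] 6.2833 0.5151834787963335 [-9.44772652 -1.04995651 -2.31350456]
shift [-0.0029 -0.0092  0.0393] rot [ 0.0194 -0.0051 -0.0026]
-47 -36 [367.9 183.8]
-47 36 [228.  184.7]
47 -36 [362.7 345. ]
47 36 [238.4 346.7]
```

View pics/w4.png

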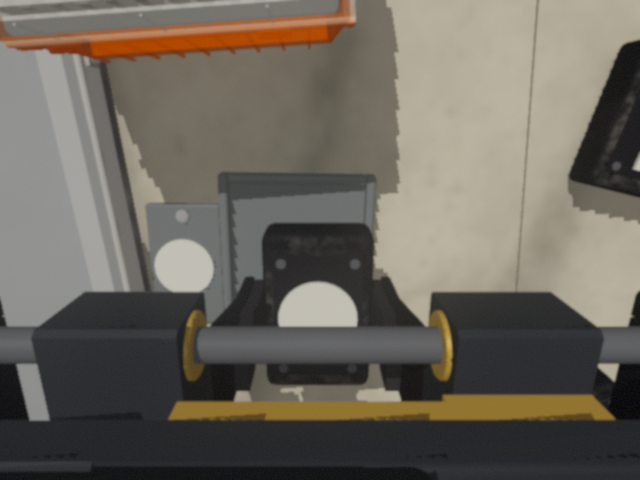

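View pics/s4.png

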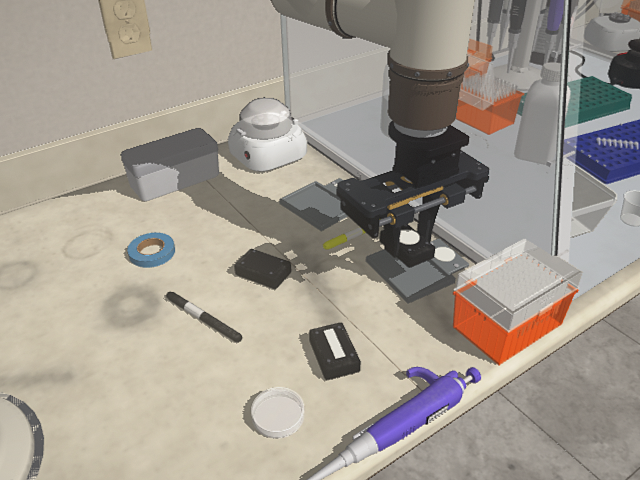

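Run:
```python
from station import *
from h import *
s=sense();print(s["tcp_pos"],s["time_s"],s["wrist_force"],s["moment"],s["effort"])
a=cv2.imread("pics/s4.png")[0:290,260:600]; a=cv2.resize(a,None,fx=2.3,fy=2.05,interpolation=cv2.INTER_CUBIC)
cl=cv2.createCLAHE(3,(8,8)); l=cv2.cvtColor(a,cv2.COLOR_BGR2LAB); l[:,:,0]=cl.apply(l[:,:,0]); cv2.imwrite("pics/c5.png",cv2.cvtColor(l,cv2.COLOR_LAB2BGR))
```

```text
[ 0.60140313 -0.048883    0.05399026] 6.4333 [-10.28275376  -1.07484601  -3.01820556] [-0.15694701  2.1178931   0.16341107] [  0.73894802 -43.36331606  20.31822681   4.70313102   2.05501333
  -0.17278385]
```

View pics/c5.png

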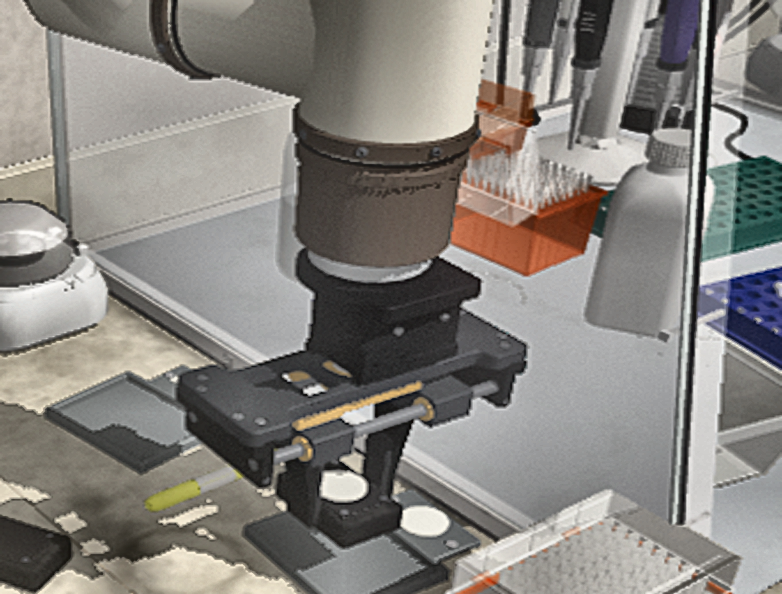

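The wrist camera shows the held module over the pocket, with its pocket edges at 231/369 matching my estimate. However, the TCP stopped 9 mm short in x with a −10 N reaction. The gripper's long body is touching the hood's front glass at x ≈ 0.70. I'll back off now, set the module down about 9 mm short, and then nudge it towards the middle with the shut fingers.

Emit:
{"api": "jog_arm", "payload": {"moves": [[1,0,0.003,0,0,0,0],[1,0,0.006,0,0,0,0],[1,0,0.0095,0,0,0,0],[1,0,0.0095,0,0,0,0],[1,0,0.0095,0,0,0,0],[1,0,0.0095,0,0,0,0],[1,0,0.0095,0,0,0,0],[1,0,0.0095,0,0,0,0],[1,0,0.0095,0,0,0,0],[1,0,0.0095,0,0,0,0]]}}

```text
time_s: 7.27
tcp_pos: [0.5992, -0.0474, 0.0571]
ee_rot: [[-0.067, -0.998, -0.004], [-0.998, 0.067, -0.003], [0.003, 0.004, -1.0]]
wrist_force: [-0.1, -0.1, -1.0]
gripper_width: 0.513
```

Run:
```python
from station import *
from h import *
s=sense();print(s["tcp_pos"],s["time_s"],s["wrist_force"],s["moment"],s["ee_rot"].round(4));go(s,(.601,-.0462,.0145),176.2)
```

```text
[ 0.59920836 -0.04735734  0.05714335] 7.2667 [-0.06371387 -0.08344619 -1.00614357] [-0.01234254  0.07143256 -0.01030337] [[-0.0669 -0.9978 -0.0039]
 [-0.9978  0.0669 -0.0031]
 [ 0.0033  0.0037 -1.    ]]
shift [-0.0014 -0.0019  0.0426] rot [ 0.0037 -0.0033 -0.0007]
```

Emit:
{"api": "jog_arm", "payload": {"moves": [[1,-0.0014,-0.0015,0.006,0.0037,-0.0033,0],[1,-0.0014,-0.0015,0.014,0.0037,-0.0033,0],[1,-0.0014,-0.0015,0.022,0.0037,-0.0033,0],[1,-0.0014,-0.0015,0.029,0.0037,-0.0033,0],[1,-0.0014,-0.0015,0.035,0.0037,-0.0033,0],[1,-0.0014,-0.0015,0.039,0.0037,-0.0033,0],[1,-0.0014,-0.0015,0.041,0.0037,-0.0033,0],[1,-0.0014,-0.0015,0.0426,0.0037,-0.0033,0],[1,-0.0014,-0.0015,0.0426,0.0037,-0.0033,0],[1,-0.0014,-0.0015,0.0426,0.0037,-0.0033,0]]}}

```text
time_s: 8.1
tcp_pos: [0.6008, -0.0462, 0.0148]
ee_rot: [[-0.067, -0.998, 0.001], [-0.998, 0.067, -0.0], [-0.0, -0.001, -1.0]]
wrist_force: [-0.3, 0.2, -1.0]
gripper_width: 0.514
```

Run:
```python
from station import *
from h import *
s=sense();print(s["tcp_pos"],s["time_s"],s["wrist_force"],s["moment"]);go(s,(.601,-.0462,.0145),176.2)
w=capture("wrist");cv2.imwrite("pics/w6.png",np.array(w["frame"])[:,:,::-1])
```

```text
[ 0.60077638 -0.04617314  0.01479521] 8.1 [-0.28140313  0.16777671 -1.00883176] [ 0.0342599   0.03638185 -0.02961129]
shift [ 0.     -0.0002  0.0003] rot [-0.0005  0.     -0.0006]
```

View pics/w6.png

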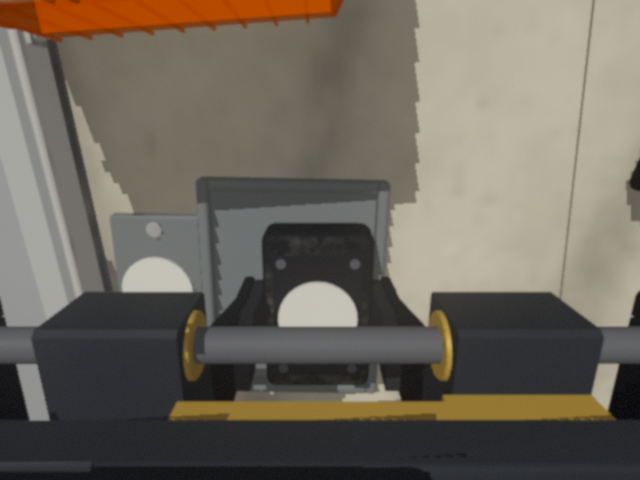

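The module is in the pocket, near its −x wall, with nothing pressing. I'll gently test whether the glass still blocks at this lower height. The stiffness seen earlier keeps any contact near 10 N.

Emit:
{"api": "jog_arm", "payload": {"moves": [[1,0,-0.001,0,0,0,0],[1,0,-0.002,0,0,0,0],[1,0,-0.003,0,0,0,0],[1,0,-0.004,0,0,0,0],[1,0,-0.005,0,0,0,0],[1,0,-0.006,0,0,0,0],[1,0,-0.006,0,0,0,0],[1,0,-0.006,0,0,0,0],[1,0,-0.006,0,0,0,0],[1,0,-0.006,0,0,0,0]]}}

```text
time_s: 8.98
tcp_pos: [0.6027, -0.0469, 0.0138]
ee_rot: [[-0.067, -0.998, -0.008], [-0.998, 0.067, -0.0], [0.001, 0.007, -1.0]]
wrist_force: [-9.5, 1.0, 2.6]
gripper_width: 0.51
```

Still blocked at x ≈ 0.602. I'll back off and let go here, then nudge.

Emit:
{"api": "jog_arm", "payload": {"moves": [[1,0,0.002,0,0,0,0],[1,0,0.004,0,0,0,0],[1,0,0.0055,0,0,0,0],[1,0,0.0055,0,0,0,0],[1,0,0.0055,0.0003,0,0,0],[1,0,0.0055,0.0006,0,0,0],[0.5,0,0.0055,0.0006,0,0,0],[0,0,0.0055,0.0006,0,0,0],[-0.3,0,0.0055,0.0006,0,0,0],[-0.5,0,0.0055,0.0006,0,0,0]]}}

```text
time_s: 9.82
tcp_pos: [0.6014, -0.0462, 0.0142]
ee_rot: [[-0.067, -0.998, 0.001], [-0.998, 0.067, -0.0], [0.0, -0.001, -1.0]]
wrist_force: [-0.2, -0.5, 0.4]
gripper_width: 0.592
```

Emit:
{"api": "jog_arm", "payload": {"moves": [[-0.6,0,0,0,0,0,0],[-0.6,0,0,0,0,0,0],[-0.6,0,0,0,0,0,0],[-0.6,0,0,-0.01,0,0,0],[-0.6,0,0,-0.025,0,0,0],[-0.6,0,0,-0.04,0,0,0],[-0.6,0,0.02,-0.05,0,0,0],[0,0,0.04,-0.05,0,0,0],[1,0,0.05,-0.05,0,0,0],[1,0,0.05,-0.05,0,0,0]]}}

```text
time_s: 10.65
tcp_pos: [0.5492, -0.0429, 0.0651]
ee_rot: [[-0.067, -0.998, -0.001], [-0.998, 0.067, 0.0], [-0.0, 0.001, -1.0]]
wrist_force: [0.7, 0.1, -0.2]
gripper_width: 0.65
```

Run:
```python
from station import *
from h import *
s=sense();print(s["tcp_pos"],s["time_s"],s["wrist_force"],s["gripper_width"],s["ee_rot"].round(4))
w=capture("wrist");cv2.imwrite("pics/w7.png",np.array(w["frame"])[:,:,::-1])
```

```text
[ 0.5491979  -0.04288438  0.06507762] 10.65 [ 0.73481137  0.14535528 -0.2054087 ] 0.6500691065321141 [[-6.700e-02 -9.978e-01 -5.000e-04]
 [-9.978e-01  6.700e-02  3.000e-04]
 [-3.000e-04  5.000e-04 -1.000e+00]]
```

View pics/w7.png

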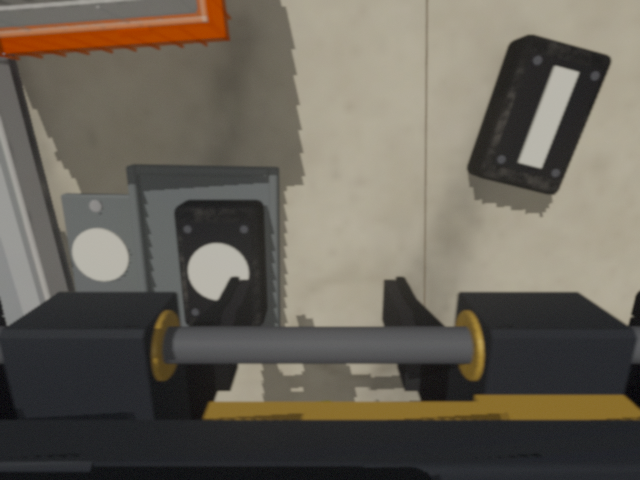

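The module lies flat in the pocket, disc up, about 9 mm towards the robot from the middle. The shut fingers will now push it along +x, in steps I can check.

Emit:
{"api": "jog_arm", "payload": {"moves": [[1,0,0,0,0,0,0],[1,0,0,0,0,0,0],[1,0,0,0,0,0,0],[1,0,0,0,0,0,0],[1,0,0,0,0,0,0],[1,0,0,0.01,0,0,0],[1,0,0,0.02,0,0,0],[1,0,0,0.03,0,0,0],[1,0,0,0.04,0,0,0],[1,0,0,0.049,0,0,0]]}}

```text
time_s: 11.53
tcp_pos: [0.5505, -0.043, 0.0132]
ee_rot: [[-0.067, -0.998, -0.002], [-0.998, 0.067, -0.0], [0.0, 0.002, -1.0]]
wrist_force: [-0.3, -0.4, -0.9]
gripper_width: 0.011
```

Emit:
{"api": "jog_arm", "payload": {"moves": [[1,0,0,0,0,0,0],[1,0,0,0,0,0,0],[1,0,-0.002,0,0,0,0],[1,0,-0.004,0,0,0,0],[1,0,-0.006,0,0,0,0],[1,0,-0.008,0,0,0,0],[1,0,-0.01,0,0,0,0],[1,0,-0.012,0,0,0,0],[1,0,-0.012,0,0,0,0],[1,0,-0.012,0,0,0,0]]}}

```text
time_s: 12.37
tcp_pos: [0.5632, -0.0437, 0.015]
ee_rot: [[-0.067, -0.998, 0.0], [-0.998, 0.067, 0.0], [-0.0, -0.0, -1.0]]
wrist_force: [-0.5, 0.0, 0.1]
gripper_width: 0.005
```

Run:
```python
from station import *
from h import *
s=sense();print(s["tcp_pos"],s["time_s"],s["wrist_force"],s["gripper_width"],s["ee_rot"].round(4))
w=capture("wrist");cv2.imwrite("pics/w8.png",np.array(w["frame"])[:,:,::-1])
th=np.radians(-3.8)
for x in (-36,36,-22.5,22.5):
    for z in (.01,.027):
      y=-35 if abs(x)<30 else -47
      print(y,x,z,np.round(proj(w,(.61+(x*np.cos(th)-y*np.sin(th))/1000,-.0468+(x*np.sin(th)+y*np.cos(th))/1000,z)),1))
```

```text
[ 0.56323412 -0.04369085  0.01499357] 12.3667 [-0.48924229  0.00921439  0.1102064 ] 0.004871288473014014 [[-6.710e-02 -9.977e-01  1.000e-04]
 [-9.977e-01  6.710e-02  0.000e+00]
 [-0.000e+00 -1.000e-04 -1.000e+00]]
-47 -36 0.01 [290.3 192.3]
-47 -36 0.027 [287.4 200.4]
-47 36 0.01 [118.7 192.5]
-47 36 0.027 [ 97.6 200.6]
-35 -22.5 0.01 [259.3 220.1]
-35 -22.5 0.027 [253.3 230.9]
-35 22.5 0.01 [154.2 220.2]
-35 22.5 0.027 [137.2 231. ]
```

View pics/w8.png

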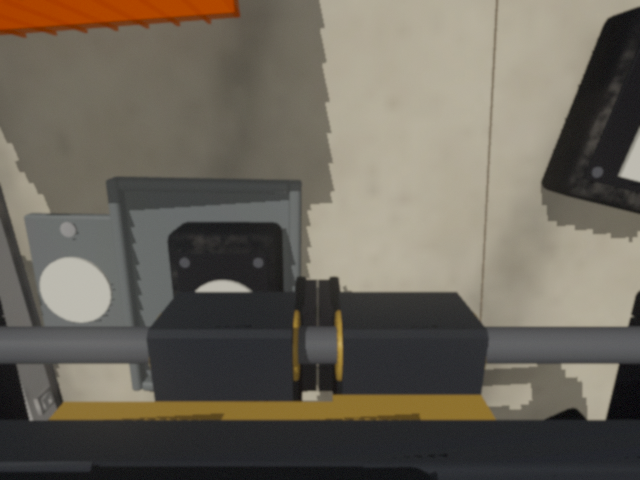

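The module spans columns 170–281 and should span about 137–253, so it needs roughly 11 mm. The shut fingers (left edge at about 296) are about 5.5 mm from it. I'll advance in two steps.

Emit:
{"api": "jog_arm", "payload": {"moves": [[1,0,-0.002,0,0,0,0],[1,0,-0.004,0,0,0,0],[1,0,-0.006,0,0,0,0],[1,0,-0.0075,0,0,0,0],[1,0,-0.009,0,0,0,0],[1,0,-0.0105,0,0,0,0],[1,0,-0.012,0,0,0,0],[1,0,-0.013,0,0,0,0],[1,0,-0.013,0,0,0,0],[1,0,-0.013,0,0,0,0]]}}

```text
time_s: 13.25
tcp_pos: [0.5765, -0.0445, 0.015]
ee_rot: [[-0.067, -0.998, 0.001], [-0.998, 0.067, 0.0], [-0.0, -0.001, -1.0]]
wrist_force: [0.5, 0.2, -0.8]
gripper_width: 0.004
```

```bash
cat > chk.py <<'E'
from station import *
from h import *
import sys
s=sense();print(s["tcp_pos"],s["time_s"],s["wrist_force"],s["gripper_width"])
w=capture("wrist");cv2.imwrite(f"pics/{sys.argv[1]}.png",np.array(w["frame"])[:,:,::-1])
X,Y,th=(.61,-.0468,np.radians(-3.8)) if sys.argv[2]=="r" else (.5965,.1622,np.radians(7.2))
for x,y,z in ((-36,-47,.01),(36,-47,.01),(-36,47,.01),(36,47,.01),(-22.5,-35,.027),(22.5,-35,.027),(-22.5,35,.027),(22.5,35,.027)):
      print(y,x,z,np.round(proj(w,(X+(x*np.cos(th)-y*np.sin(th))/1000,Y+(x*np.sin(th)+y*np.cos(th))/1000,z)),1))
E
python3 chk.py w9 r
```

```text
[ 0.57652684 -0.04448345  0.01502228] 13.25 [ 0.46950785  0.20714044 -0.82123772] 0.0044355017772454266
-47 -36 0.01 [322.  192.1]
-47 36 0.01 [150.5 192.3]
47 -36 0.01 [321.5 383.7]
47 36 0.01 [173.2 383.8]
-35 -22.5 0.027 [287.6 230.6]
-35 22.5 0.027 [171.5 230.7]
35 -22.5 0.027 [291.1 385. ]
35 22.5 0.027 [188.  385.1]
```

View pics/w9.png

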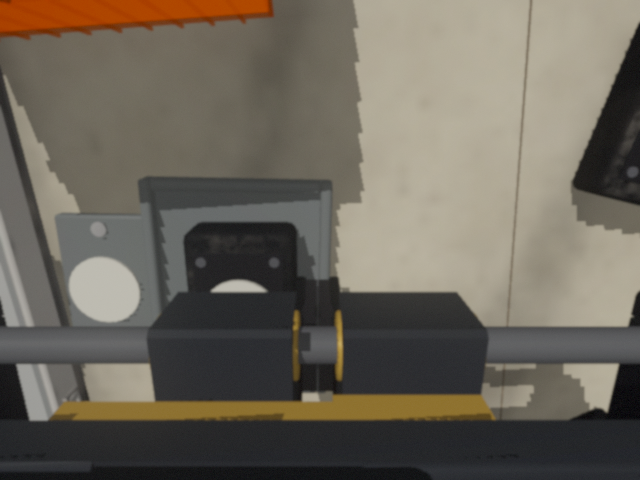

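The module moved straight and sits at columns 186–298. The target is about 172–288, so it needs another 4.5 mm.

Emit:
{"api": "jog_arm", "payload": {"moves": [[1,0,-0.001,0,0,0,0],[1,0,-0.002,0,0,0,0],[1,0,-0.003,0,0,0,0],[1,0,-0.004,0,0,0,0],[1,0,-0.0045,0,0,0,0],[1,0,-0.0045,0,0,0,0],[1,0,-0.0045,0,0,0,0],[1,0,-0.003,0,0,0,0],[1,0,0.005,-0.002,0,0,0],[1,0,0.015,-0.02,0,0,0]]}}

```text
time_s: 14.13
tcp_pos: [0.5588, -0.0437, 0.0324]
ee_rot: [[-0.068, -0.998, -0.006], [-0.998, 0.068, -0.001], [0.001, 0.006, -1.0]]
wrist_force: [-0.7, 0.1, 0.3]
gripper_width: 0.005
```

Emit:
{"api": "jog_arm", "payload": {"moves": [[1,0,0.01,-0.03,0,0,0],[0,0,0.03,-0.06,0,0,0],[-1,0,0.05,-0.09,0,0,0],[-1,0,0.08,-0.1,0,0,0],[-1,0.02,0.1,-0.1,0,0,0.04],[-1,0.04,0.12,-0.1,0,0,0.08],[-1,0.06,0.13,-0.1,0,0,0.12],[-1,0.07,0.14,-0.1,0,0,0.16],[-1,0.07,0.14,-0.1,0,0,0.2],[-1,0.07,0.14,-0.1,0,0,0.22]]}}

```text
time_s: 14.97
tcp_pos: [0.4161, -0.1044, 0.1352]
ee_rot: [[-0.286, -0.958, 0.001], [-0.958, 0.286, 0.0], [-0.0, -0.001, -1.0]]
wrist_force: [0.2, -0.9, -0.7]
gripper_width: 0.606
```

```bash
python3 chk.py w10 r
python3 - <<'E'
from station import *
from h import *
go(sense(),(.432,-.1115,.07),163)
t=capture("top");im=np.array(t["frame"]);a=cv2.resize(im[140:320,190:450],None,fx=3,fy=3,interpolation=cv2.INTER_CUBIC); a=cv2.convertScaleAbs(a,alpha=1.6,beta=10)
cv2.imwrite("pics/t10.png",a[:,:,::-1])
E
```

```text
[ 0.4161017  -0.10444299  0.1352095 ] 14.9667 [ 0.16176378 -0.86060504 -0.67569795] 0.6061518793230203
-47 -36 0.01 [131.3 296.6]
-47 36 0.01 [ 45.1 315.2]
47 -36 0.01 [170.2 396.2]
47 36 0.01 [ 89.9 412.1]
-35 -22.5 0.027 [109.7 324.3]
-35 22.5 0.027 [ 53.6 336.2]
35 -22.5 0.027 [141.7 401.2]
35 22.5 0.027 [ 88.6 411.7]
shift [ 0.0027 -0.0167  0.0652] rot [-0.001   0.0004  0.0073]
```

View pics/w10.png

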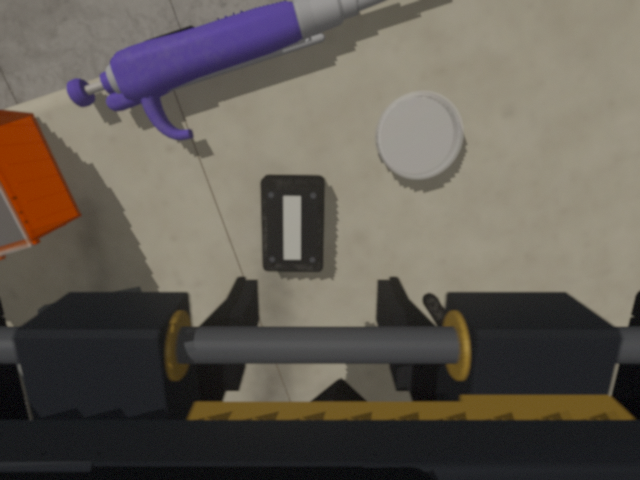

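View pics/t10.png

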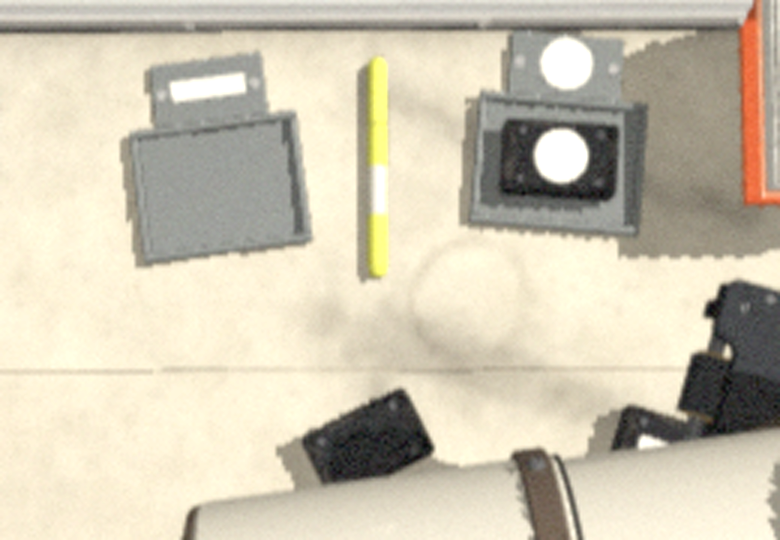

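Run:
```python
from station import *
from h import *
t=capture("top");print(at(t,376.7,191.7,.029))
s=sense();go(s,(.432,-.1115,.06),163)
w=capture("wrist");print(proj(w,(.432,-.1115,.025)),s["tcp_pos"])
im=np.array(w["frame"]);g=cv2.cvtColor(im,cv2.COLOR_RGB2GRAY)[180:270,265:325]
m=(g>130).astype(np.uint8);n,l,st,ce=cv2.connectedComponentsWithStats(m);print(st,ce+[265,180])
```

```text
[ 0.61103757 -0.0455427   0.029     ]
shift [ 0.0032 -0.0164  0.0751] rot [-0.0005  0.0002  0.0105]
(np.float64(293.3037643809749), np.float64(227.3280689385439)) [ 0.41714192 -0.10378503  0.1350433 ]
[[   0    0   60   90 4373]
 [  20   15   17   63 1027]] [[294.91836268 224.2673222 ]
 [292.71859786 225.49074976]]
```

The round module's centre comes out at (0.611, −0.0455), within 2 mm of the nest's centre. The bar tag at (293,226) agrees with its estimate. Picking up the bar module.

Emit:
{"api": "jog_arm", "payload": {"moves": [[-1,0.0032,-0.0164,0.02,0,0,0.01],[-1,0.0032,-0.0164,0.045,0,0,0.01],[-1,0.0032,-0.0164,0.065,0,0,0.01],[-1,0.0032,-0.0164,0.08,0,0,0.01],[-1,0.0032,-0.0164,0.08,0,0,0.01],[-1,0.0032,-0.0164,0.08,0,0,0.01],[-1,0.0032,-0.0164,0.08,0,0,0.01],[-1,0.0032,-0.0164,0.08,0,0,0.01],[-1,0.0032,-0.0164,0.08,0,0,0.01],[-1,0.0032,-0.0164,0.08,0,0,0.01]]}}

```text
time_s: 16.0
tcp_pos: [0.4322, -0.1116, 0.0558]
ee_rot: [[-0.293, -0.956, 0.002], [-0.956, 0.293, 0.0], [-0.001, -0.002, -1.0]]
wrist_force: [0.4, -0.8, 0.2]
gripper_width: 0.999
```

Run:
```python
from station import *
from h import *
s=sense();print(s["tcp_pos"],s["gripper_width"],s["time_s"]);go(s,(.432,-.1115,.010),163)
```

```text
[ 0.43216881 -0.11162703  0.05582428] 0.9988383917342193 16.0
shift [-0.      0.0003  0.0458] rot [-0.0019  0.0007 -0.0001]
```

Emit:
{"api": "jog_arm", "payload": {"moves": [[-1,0,0,0.01,-0.002,0,0],[-1,0,0,0.025,-0.002,0,0],[-1,0,0,0.04,-0.002,0,0],[-1,0,0,0.0458,-0.002,0,0],[-1,0,0,0.0458,-0.002,0,0],[-1,0,0,0.0458,-0.002,0,0],[1,0,0,0.0458,-0.002,0,0],[1,0,0,0.0458,-0.002,0,0],[1,0,0,0.0458,-0.002,0,0],[1,0,0,0.0458,-0.002,0,0]]}}

```text
time_s: 16.83
tcp_pos: [0.432, -0.1117, 0.0097]
ee_rot: [[-0.293, -0.956, -0.001], [-0.956, 0.293, 0.001], [-0.0, 0.001, -1.0]]
wrist_force: [1.1, 0.3, -0.2]
gripper_width: 0.782
```

Emit:
{"api": "jog_arm", "payload": {"moves": [[1,0,0,0,0,0,0],[1,0,0,0,0,0,0],[1,0,0,0,0,0,0],[1,0,0,0,0,0,0],[1,0,0,0,0,0,0],[1,0,0,0,0,0,0],[1,0,0,-0.01,0,0,0],[1,0,0,-0.03,0,0,0],[1,0,0,-0.05,0,0,0],[1,0,0,-0.07,0,0,0]]}}

```text
time_s: 17.67
tcp_pos: [0.4309, -0.1118, 0.0795]
ee_rot: [[-0.293, -0.956, -0.004], [-0.956, 0.293, 0.001], [0.001, 0.004, -1.0]]
wrist_force: [0.8, -0.5, -1.6]
gripper_width: 0.518
```

Run:
```python
from station import *
from h import *
s=sense();print(s["tcp_pos"],s["gripper_width"],s["time_s"],s["wrist_force"])
w=capture("wrist");cv2.imwrite("pics/w11.png",np.array(w["frame"])[:,:,::-1])
s=sense();go(s,(.575,.1595,.085),187.2)
```

```text
[ 0.43093942 -0.11178739  0.07945726] 0.5175537758431933 17.6667 [ 0.77956929 -0.5071989  -1.59111229]
shift [-0.3007 -0.0559 -0.0011] rot [-0.0043  0.0006 -0.4215]
```

View pics/w11.png

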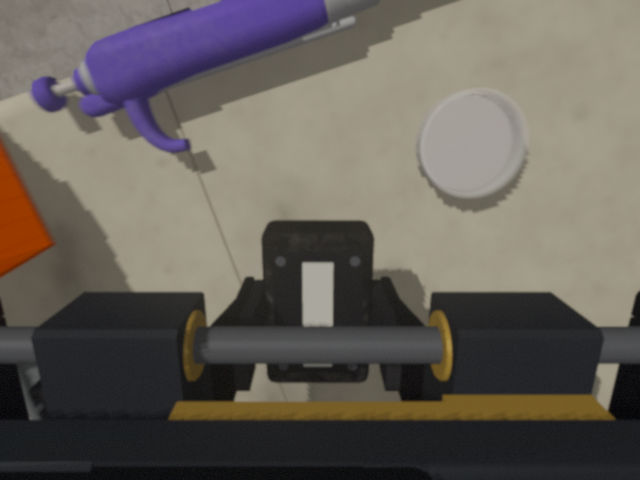

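The bar module is held squarely. I'm moving to a point short of the bar nest, keeping clear of the glass.

Emit:
{"api": "jog_arm", "payload": {"moves": [[1,-0.02,-0.003,0,0,0,-0.03],[1,-0.05,-0.008,0,0,0,-0.07],[1,-0.082,-0.014,0,0,0,-0.12],[1,-0.114,-0.02,0,0,0,-0.17],[1,-0.146,-0.026,0,0,0,-0.22],[1,-0.178,-0.032,0,0,0,-0.27],[1,-0.21,-0.038,0,0,0,-0.32],[1,-0.242,-0.044,0,0,0,-0.37],[1,-0.275,-0.05,-0.001,-0.002,0,-0.41],[1,-0.3,-0.056,-0.001,-0.004,0,-0.4215]]}}

```text
time_s: 18.55
tcp_pos: [0.5736, 0.161, 0.0795]
ee_rot: [[0.127, -0.992, -0.006], [-0.992, -0.127, 0.001], [-0.002, 0.006, -1.0]]
wrist_force: [0.6, -0.2, -1.2]
gripper_width: 0.513
```

Emit:
{"api": "jog_arm", "payload": {"moves": [[1,0,0,0,0,0,0],[1,0,0,0,0,0,0],[1,0,0,0,0,0,0],[1,0,0,0.01,0,0,0],[1,0,0,0.02,0,0,0],[1,0,0,0.03,0,0,0],[1,0,0,0.03,0,0,0],[1,0,0,0.03,0,0,0],[1,0,0,0.03,0,0,0],[1,0,0,0.03,0,0,0]]}}

```text
time_s: 19.38
tcp_pos: [0.5733, 0.1588, 0.0504]
ee_rot: [[0.124, -0.992, -0.005], [-0.992, -0.124, 0.001], [-0.002, 0.005, -1.0]]
wrist_force: [0.2, 0.7, -1.7]
gripper_width: 0.514
```

```bash
python3 chk.py w12 b;python3 - <<'E'
from station import *
from h import *
go(sense(),(.5965,.1622,.0145),187.2)
E
```

```text
[0.57327491 0.15881131 0.05043913] 19.3833 [ 0.21007027  0.73530548 -1.72156183] 0.5144482574132898
-47 -36 0.01 [340.7 180.3]
-47 36 0.01 [197.8 180.6]
47 -36 0.01 [338.2 344.6]
47 36 0.01 [211.9 345.1]
-35 -22.5 0.027 [314.  211.2]
-35 22.5 0.027 [218.6 211.4]
35 -22.5 0.027 [314.4 342.2]
35 22.5 0.027 [228.1 342.5]
shift [-0.0003 -0.0236  0.036 ] rot [ 0.0046  0.002  -0.0011]
```

View pics/w12.png

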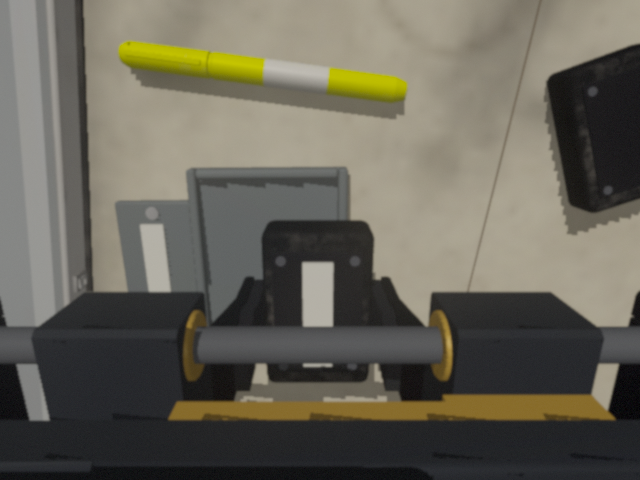

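The pocket's inner edges, at 199 and 338, match the prediction. I'm advancing slowly to about 2.5 mm short of centre and checking for glass contact.

Emit:
{"api": "jog_arm", "payload": {"moves": [[1,0,-0.003,0,0.002,0.001,0],[1,0,-0.007,0,0.0046,0.002,0],[1,0,-0.011,0,0.0046,0.002,0],[1,0,-0.015,0.004,0.0046,0.002,0],[1,0,-0.018,0.01,0.0046,0.002,0],[1,0,-0.02,0.016,0.0046,0.002,0],[1,0,-0.021,0.02,0.0046,0.002,0],[1,0,-0.021,0.02,0.0046,0.002,0],[1,0,-0.021,0.02,0.0046,0.002,0],[1,0,-0.021,0.02,0.0046,0.002,0]]}}

```text
time_s: 20.27
tcp_pos: [0.5936, 0.1613, 0.0299]
ee_rot: [[0.124, -0.992, -0.001], [-0.992, -0.124, -0.001], [0.001, 0.001, -1.0]]
wrist_force: [0.7, -0.4, -1.4]
gripper_width: 0.512
```

```bash
python3 chk.py w13 b;python3 - <<'E'
from station import *
from h import *
go(sense(),(.594,.1619,.0145),187.2)
E
```

```text
[0.59359051 0.16133761 0.02987606] 20.2667 [ 0.74175783 -0.38153146 -1.36022931] 0.5118989162144955
-47 -36 0.01 [388.5 187.2]
-47 36 0.01 [230.5 187.5]
47 -36 0.01 [379.8 366.3]
47 36 0.01 [241.6 366.6]
-35 -22.5 0.027 [362.2 222.1]
-35 22.5 0.027 [255.9 222.3]
35 -22.5 0.027 [357.7 365.7]
35 22.5 0.027 [262.4 365.9]
shift [-0.0004 -0.0004  0.0156] rot [ 0.0009 -0.0004 -0.001 ]
```

View pics/w13.png

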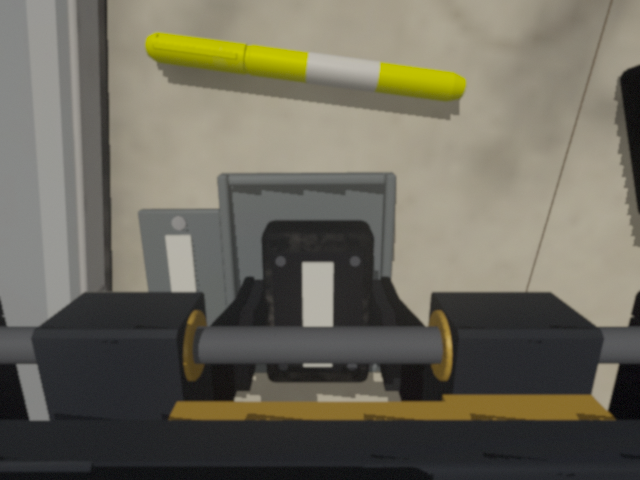

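No contact, and the module is about 3–4 mm short of the middle (pocket 231–385, module centre 318). I'm going down and letting go.

Emit:
{"api": "jog_arm", "payload": {"moves": [[1,0,-0.0005,0.003,0.001,0,0],[1,0,-0.001,0.006,0.001,0,0],[1,0,-0.001,0.009,0.001,0,0],[1,0,-0.001,0.012,0.001,0,0],[1,0,-0.001,0.014,0.001,0,0],[1,0,-0.001,0.0157,0.001,0,0],[1,0,-0.001,0.0157,0.001,0,0],[1,0,-0.001,0.0157,0.001,0,0],[1,0,-0.001,0.0157,0.001,0,0],[1,0,-0.001,0.0157,0.001,0,0]]}}

```text
time_s: 21.15
tcp_pos: [0.5947, 0.1616, 0.0144]
ee_rot: [[0.124, -0.992, 0.0], [-0.992, -0.124, -0.0], [0.0, -0.0, -1.0]]
wrist_force: [0.3, -1.1, -1.2]
gripper_width: 0.513
```

Emit:
{"api": "jog_arm", "payload": {"moves": [[1,0,-0.001,0,0,0,0],[1,0,-0.002,0,0,0,0],[1,0,-0.0025,0,0,0,0],[1,0,-0.0025,0.0003,0,0,0],[1,0,-0.0025,0.0005,0,0,0],[1,0,-0.0025,0.0005,0,0,0],[1,0,-0.0025,0.0005,0,0,0],[1,0,-0.0025,0.0005,0,0,0],[1,0,-0.0025,0.0005,0,0,0],[1,0,-0.0025,0.0005,0,0,0]]}}

```text
time_s: 21.98
tcp_pos: [0.5971, 0.1618, 0.0138]
ee_rot: [[0.124, -0.992, -0.0], [-0.992, -0.124, -0.0], [0.0, 0.0, -1.0]]
wrist_force: [-0.2, 0.8, -0.8]
gripper_width: 0.513
```

Emit:
{"api": "jog_arm", "payload": {"moves": [[0.5,0,0,0,0,0,0],[0,0,0,0,0,0,0],[-0.3,0,0,0,0,0,0],[-0.6,0,0,0,0,0,0],[-0.6,0,0,0,0,0,0],[-0.6,0,0,0,0,0,0],[-0.6,0,0,-0.01,0,0,0],[-0.6,0,0,-0.025,0,0,0],[-0.6,0,0,-0.04,0,0,0],[-0.6,0,0,-0.055,0,0,0]]}}

```text
time_s: 22.82
tcp_pos: [0.5972, 0.1618, 0.0701]
ee_rot: [[0.124, -0.992, 0.0], [-0.992, -0.124, -0.0], [0.0, -0.0, -1.0]]
wrist_force: [-0.3, -0.2, -0.2]
gripper_width: 0.798
```

Emit:
{"api": "jog_arm", "payload": {"moves": [[-0.6,0,0.02,-0.01,0,0,0],[-0.6,0,0.05,-0.03,0,0,0],[-0.6,0,0.08,-0.05,0,0,0],[-0.6,0,0.11,-0.07,0,0,0],[-0.6,0,0.14,-0.08,0,0,0],[-0.6,0,0.17,-0.08,0,0,0],[-0.6,0,0.19,-0.08,0,0,0],[-0.6,0,0.2,-0.08,0,0,0],[-0.6,0,0.2,-0.08,0,0,0],[-0.6,0,0.2,-0.08,0,0,0]]}}

```text
time_s: 23.65
tcp_pos: [0.3995, 0.1376, 0.1496]
ee_rot: [[0.125, -0.992, 0.002], [-0.992, -0.125, 0.001], [-0.0, -0.002, -1.0]]
wrist_force: [0.4, 0.0, 0.9]
gripper_width: 0.802
```

Run:
```python
from station import *
from h import *
s=sense();print(s["tcp_pos"],s["time_s"],s["wrist_force"],s["gripper_width"])
c=capture("top");im=np.array(c["frame"]);g=cv2.cvtColor(im,cv2.COLOR_RGB2GRAY)
a=cv2.resize(im[140:320,190:450],None,fx=3,fy=3,interpolation=cv2.INTER_CUBIC); a=cv2.convertScaleAbs(a,alpha=1.6,beta=10)
cv2.imwrite("pics/t14.png",a[:,:,::-1]); cv2.imwrite("pics/s14.png",np.array(capture("scene")["frame"])[:,:,::-1])
def rect(name,x0,x1,y0,y1,lo,hi,z):
    m=((g[y0:y1,x0:x1]>=lo)&(g[y0:y1,x0:x1]<=hi)).astype(np.uint8)
    n,l,st,ce=cv2.connectedComponentsWithStats(m)
    k=1+np.argmax(st[1:,4]); ys,xs=np.where(l==k)
    P=np.array([at(c,x+x0,y+y0,z)[:2] for x,y in zip(xs,ys)]).astype(np.float32)
    m=P.mean(0); ev,V=np.linalg.eigh(np.cov(P.T)); print(name,st[k],m*1000,np.degrees(np.arctan2(V[1,1],V[0,1])),cv2.minAreaRect(P*1000))
rect("rtag",360,395,178,208,150,255,.029); rect("btag",240,285,183,215,150,255,.029)
rect("rmod",352,400,178,212,0,50,.027); rect("bmod",236,290,180,222,0,50,.027)
```

```text
[0.39951776 0.13760963 0.14961195] 23.65 [0.36113881 0.00204299 0.92403876] 0.8016512982402856
rtag [  9   6  17  16 218] [611.5323  -45.46885] 95.72831232756859 ((611.4171142578125, -46.07546615600586), (28.834850311279297, 27.30290412902832), 89.81639862060547)
btag [  9  14  25   8 128] [596.09045 162.26485] 97.07872363957648 ((596.0416870117188, 162.37020874023438), (9.254546165466309, 43.71651840209961), 7.029150009155273)
rmod [  4   2  40  28 685] [606.873    -42.399494] 86.93653397690024 ((608.0787963867188, -43.50581741333008), (70.3470458984375, 49.08034896850586), 89.15396118164062)
bmod [  6   7  41  30 745] [592.29   161.0118] 97.86832217538597 ((593.3433227539062, 161.4354248046875), (47.30906295776367, 70.44906616210938), 7.315962314605713)
```

View pics/t14.png

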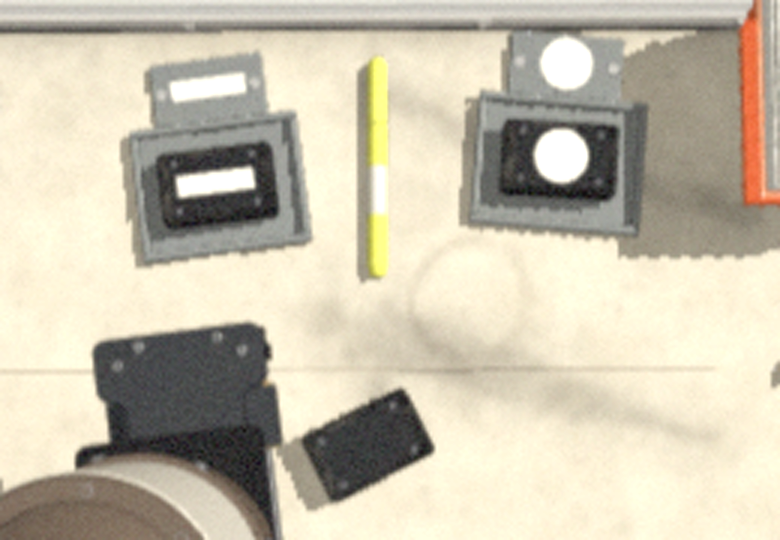

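View pics/s14.png

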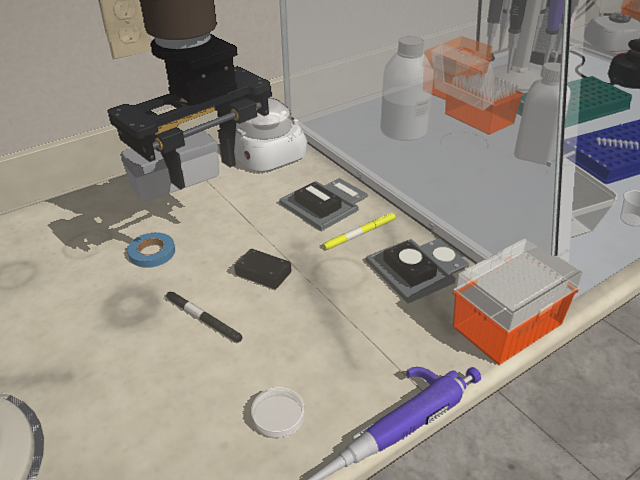

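Both modules lie flat in their matching nests, within about 2 mm of centre, and the arm is clear. Handing in.

```bash
python3 -c "
from station import *
print(sense()['joint_velocities'].round(2)); print(finish_job())"
```

```text
[-0.22  0.68 -0.1  -0.12 -0.11 -0.15]
the job is handed in; nothing more can be done
None
```

Both tagged modules are in their matching nests, tag up, flat, released, and the job is handed in at about 24 s. One contact with the hood on the way came very close to the 40 N limit and may have gone over it.

**Final position:** the last top picture puts the disc tag about 2 mm from the round nest's centre. The bar tag is within 1 mm of the bar nest's centre and aligned within about 0.5°. The untagged module was not touched, and the gripper was open and well clear.

**Hood contact:** while I carried the round module to its nest, the gripper's long body touched the hood's front glass at about x = 0.70 m.
- **Force:** the wrist reading at the end of that move was −40 N in x and 16 N in y, about 43 N together. That includes the arm's own braking, so I can't say whether the glass took more than 40 N. Once settled, it read about 10 N. A later deliberate slow touch on the glass also read about 10 N.
- **Effect on placing:** the glass kept me from setting the round module down on centre. I released it about 9 mm short and pushed it to the middle with the shut fingers.

**Disagreements:** while the round module was still off centre, the wrist camera showed 10–12 mm of offset but the arm's position gave 9 mm. The dark outlines of the blocks put their centres 3–4 mm from the nest centres. I relied on the tags, because the outlines take in visible side faces and shadow.

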